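# Open the sifter dial and tip out the red sweets

### The arm

A 6-joint arm with a two-finger parallel gripper is mounted at the origin on the work surface. World frame = base frame: x ahead of the robot, y to its left, z up, the work surface at z = 0. Lengths are in mm, angles in rad, forces in N, time in s.
With the tool pointing down it reaches from about 250 to 775 mm from the base axis. Payload 4 kg.
Tool frame: the origin (TCP) lies at the very end of the fingers, on their centre line; the grasp point (between the pads) lies 19 mm behind it; z points along the fingers, y is the line along which they close (so a half turn about z gives the same grasp; the last joint's range is limited). The gripper opens to 94 mm and grips with 3 to 60 N. Pads are 16 mm wide; open, the fingers measure 119 mm over their backs; the gripper's body (75 mm by 177 mm) begins 78 mm behind the grasp point.
Start: joints at [1.115, 0.087, 1.371, -0, 1.684, -0.103], TCP at [190.05, 516.141, 205.506] pointing down, gripper open.
Joint ranges: [-3.1, 3.1], [-0.76, 2.03], [0.27, 2.55], [-1.08, 4.22], [0.17, 2.65], [-2.57, 2.57]. Speed limits (rad/s): [2.79, 2.79, 3.14, 3.14, 3.14, 3.14].

### API

Orientations are given as a rotation vector (axis times angle).
In Python, from rig import r, vision, ticket gives the robot as it stands (r), with the cameras (vision) and the job (ticket).
- The arm moves only by the shell command python3 nudge.py, which reads ROWS from standard input. ROWS is a JSON object whose key "increments" holds a list of rows, 1 to 12 of them, each of 7 numbers: the finger opening in mm, then dx, dy, dz in mm, then a rotation vector rx, ry, rz in rad; each row is the pose to reach, as a shift and turn from the pose commanded when the command began, along the tool's axes at that moment; what a row does not reach only later rows make up. A row lasts 1/10 s, in which the tool goes at most 50 mm and 0.15 rad, less where a joint would pass 70% of its speed; a pose out of reach is approached as far as the arm can. The fingers move at their own pace and stop on an object; the grip force is fixed at half the most. Time passes only in rows, so rows that do not move let the fingers close. It prints the time, the measured TCP pose, the force, the opening and the grip force at its end. Input that does not fit is refused with a message, and nothing moves.
- r.get_obs(): the state, without advancing time (a new reading comes with each control period).
- vision.grab_frame(name): name is "scene" or "top" or "wrist"; returns the picture (400x640x3 uint8, blue, green, red); there is no depth.
- vision.camera_params(name): a dict with "vfov" (degrees; the focal length in pixels is half the picture's height over the tangent of half this angle, whatever the lens; pixels are square), "cx", "cy" (the principal point, pixels), "k1" (the pictures are not rectified: a ray, as slopes to the right and down, at radius r is drawn at 1 + k1 r^2 times it, then the intrinsics apply), "rvec" (rotation vector, rad) and "tvec" (3), from world to camera coordinates, as OpenCV has them. Camera axes: x right, y down, z forward; pixel columns grow to the right and rows downward; lengths in mm; the calibration is good to about 2 mm. A picture is of the moment at which its call begins: read the wrist's pose just before it. camera_params takes no time and is no camera call; for the wrist camera it gives the pose at the moment of the call.
- ticket.hand_in(): hands the job in; it is judged then, once.
The state is a dict: "time": time; "joints": joint angles; "qvel": joint speeds; "tau": joint torques, N m; "tcp_pos": TCP position; "eef_rot": TCP orientation; "force": force on the tool from outside, world axes, zero at the start; "wrist_torque": the same for the moment, N m; "opening": finger opening in mm; "grasp_force": force on a finger pad.
Only numpy, scipy, OpenCV 4.12 (cv2) and the standard library are available. Lean on these libraries where they do the work, as an engineer would, in place of code of your own. Each camera call takes 0.05 s, during which the arm holds its last target. There are 200 camera calls.

### The job

At the sweet counter, take the sifter shaker with the red lid: while it still stands upright, turn its dial to the largest opening, so that the wide gap faces the tray. Then tip the shaker over towards its tray, all the way, so that all three red chocolate balls drop into the tray and stay there; leave the shaker tipped. Leave the yellow-lidded shaker alone.

Things in the scene. Friction and masses are not known exactly. Their poses are not given: they have to be found in the camera images.
- red_stand: Fixed white stand, base 230 x 132 mm, between whose two uprights (107 mm high, outer faces at y = +-63 mm, 34 mm wide) hangs a clear round jar with a red dial lid. Origin: on the counter midway between the uprights; x points to its tray. The jar, 90 mm in diameter, stands from 67 to 165 mm above the counter with its axis at x = -13 mm. Pivot: along y at x = 0, 95 mm up.
- red_tray (a point): Middle of the floor of the red shaker's tray, 85 mm from the stand's origin along x, 10 mm above the counter. The open tray of pale wood is fixed to the stand: inside 132 x 96 mm (x, y), walls 30 mm above the counter, the far wall 46 mm.
- red_jar (a joint): Tipping angle of the red jar, rad: 0 = upright, resting on a stop; grows as its top goes towards the tray; 1.95 = stop, mouth down over the tray. Push its upper back wall, lid or knob towards the tray with 1 to 3 N: below about 0.45 it falls back, past about 0.75 it tips on by itself, damped, in 1 to 4 s and stays. The balls roll out only with the dial at its widest.
- red_dial (a joint): Dial angle, rad, growing clockwise seen from above, stops at 0 and 2.18. Towards the tray, over the steel lid's gap, it sets: at 0 fine holes, at 1.05 two 12 mm holes, at 2.1 its wide gap (largest opening; above 1.9 serves). Starts at 0.7 to 1.2, turns with about 0.04 N m, stays where it is left. Disc 92 mm wide, 4 mm thick, its top 173 mm above the counter.
- red_knob (a point): Grip point on the dial's axis in the red bar knob, 200 mm above the counter. The bar, 32 mm long and 12 mm thick, reaches from 27 mm below to 15 mm above it and points to the middle of the dial's wide gap (white line on that half). At dial value 2.1 it lies along the stand's x; at a smaller value v it is (2.1 - v) rad counter-clockwise of this, seen from above.
- ball0: Red chocolate ball, 17 mm in diameter, 10 g, loose inside the red jar at the start. Origin: its centre.
- ball1: Red chocolate ball, 17 mm in diameter, 10 g, loose inside the red jar at the start. Origin: its centre.
- ball2: Red chocolate ball, 17 mm in diameter, 10 g, loose inside the red jar at the start. Origin: its centre.
- gold_mark (a point): Point on the dial of the other shaker (same make and size, with a yellow dial and gold balls): the middle of its wide gap, 30 mm from the dial's axis, 173 mm above the counter. This shaker must not be tipped nor its dial turned.

How it is judged:
By the outcome, as a careful person would: the job done as asked, in the order asked, and still so for the second after the job is handed in, with the robot touching nothing.
It also fails if it takes over 45 s, if anything falls off the work surface, if the arm or the gripper's body presses on something with over 40 N, if the wrist force passes 120 N, or if a joint passes its speed limit or range.

## Working session

There is one attempt and no reset: what is moved stays moved. The work goes in short steps, Python scripts to look and compute and a shell command to move; the robot and the scene stay as the last step left them, time stands still between calls to the robot, and variables do not carry over. Pictures are saved under pics/ and viewed, at most 10 in all, crops included, and the job is handed in when it is done.

```bash
ls; mkdir -p pics; python3 - <<'E'
from rig import r, vision, ticket
import cv2
o=r.get_obs();print(o['time'],o['tcp_pos'],o['eef_rot'],o['opening'])
for n in("scene","top"):
    print(vision.camera_params(n)); cv2.imwrite(f'pics/{n}0.png',vision.grab_frame(n))
E
```

```text
nudge.py
pics
rig.py
0.0 [189.79627613 515.62549993 204.31955072] [-0.55114111 -3.0922793   0.00329204] 94.09922318196782
{'vfov': 42.29976420256345, 'cx': 323.45511424151266, 'cy': 198.29688774127908, 'k1': -0.09728481129853175, 'rvec': array([ 1.58298321,  1.86846853, -0.8261215 ]), 'tvec': array([  74.87218008, -269.70358129, 1424.69042776])}
{'vfov': 43.847419660065704, 'cx': 320.7379257150284, 'cy': 202.92764058550782, 'k1': -0.13880531458402842, 'rvec': array([ 2.13542969, -2.19017344,  0.11807511]), 'tvec': array([   9.47688737,  594.50952652, 1008.48158762])}
```

View pics/top0.png

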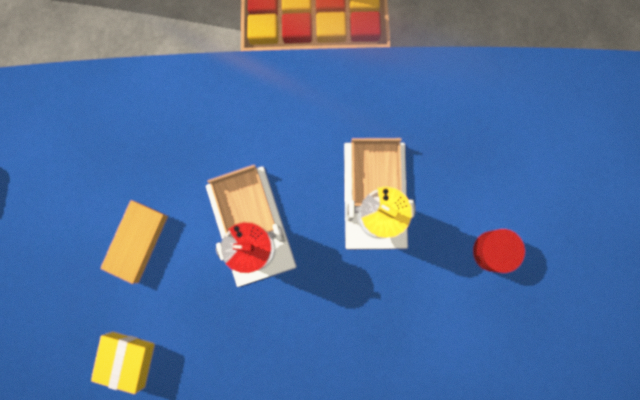

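View pics/scene0.png

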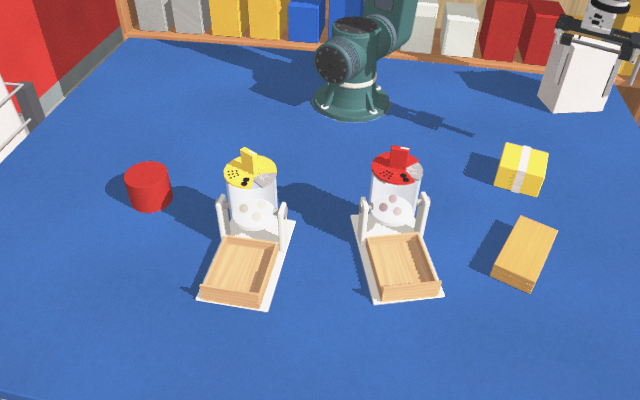

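The top view shows the red dial at about (248,247) with its tray up and to the left, away from the robot, and the wide gap pointing left. The scene view agrees. Next I'll measure both.

```bash
cat > h.py <<'E'
import cv2,numpy as np
from rig import r, vision, ticket
def ray(c,uv):
    f=200/np.tan(np.radians(c['vfov'])/2)
    K=np.array([[f,0,c['cx']],[0,f,c['cy']],[0,0,1]]);d=np.array([c['k1'],0,0,0,0])
    n=cv2.undistortPoints(np.array(uv,float).reshape(-1,1,2),K,d)[:,0]
    R=cv2.Rodrigues(c['rvec'])[0]
    return -R.T@c['tvec'],np.c_[n,np.ones(len(n))]@R
def plane(c,uv,z):
    o,d=ray(c,uv);return o+d*((z-o[2])/d[:,2])[:,None]
def pix(c,P):
    f=200/np.tan(np.radians(c['vfov'])/2)
    K=np.array([[f,0,c['cx']],[0,f,c['cy']],[0,0,1]])
    return cv2.projectPoints(np.array(P,float).reshape(-1,1,3),c['rvec'],c['tvec'],K,np.array([c['k1'],0,0,0,0]))[0][:,0]
E
python3 - <<'E'
from h import *
im=cv2.imread('pics/top0.png');c=vision.camera_params('top')
hsv=cv2.cvtColor(im,cv2.COLOR_BGR2HSV)
H,S,V=cv2.split(hsv)
red=(((H<6)|(H>172))&(S>170)&(V>90)).astype(np.uint8)
red[:, :205]=0;red[:,300:]=0;red[:200]=0
pts=np.argwhere(red)[:,::-1].astype(np.float32)
hull=cv2.convexHull(pts)[:,0];P=plane(c,hull,173)
print('red hull',cv2.minEnclosingCircle(P[:,:2].astype(np.float32)), cv2.boundingRect(pts.astype(int)))
wood=((H>8)&(H<22)&(S>60)&(S<200)).astype(np.uint8);
m=np.zeros_like(wood);m[155:240,195:285]=wood[155:240,195:285]
print('woodrect',cv2.minAreaRect(plane(c,np.argwhere(m)[:,::-1],25)[:,:2].astype(np.float32)))
nb=(~((H>95)&(H<125)&(S>110))).astype(np.uint8);m=np.zeros_like(nb);m[150:300,195:310]=nb[150:300,195:310]
m=cv2.morphologyEx(m,cv2.MORPH_OPEN,np.ones((3,3)))
cv2.imwrite('pics/t1.png',cv2.resize(np.hstack([im[155:295,195:305],cv2.cvtColor(m*255,cv2.COLOR_GRAY2BGR)[155:295,195:305]]),None,fx=3.6,fy=3.6,interpolation=cv2.INTER_CUBIC))
E
```

```text
red hull ((502.3824157714844, 133.09974670410156), 45.26007843017578) (227, 223, 43, 49)
woodrect ((596.5299682617188, 161.00160217285156), (146.63766479492188, 105.78778839111328), 17.60187530517578)
```

View pics/t1.png

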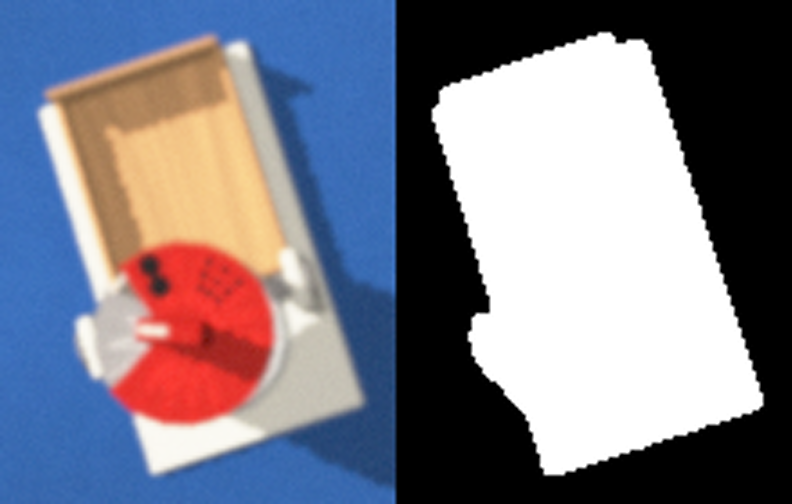

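The crop shows the knob bar nearly along the image's horizontal, with its white line on the left at crop (140-168,328). The gap is on the left, centred near (115,335), and the base corners are at (152,474), (365,405) and (250,42). I'll compute angles from these.

```bash
python3 - <<'E'
from h import *
c=vision.camera_params('top')
q=lambda a:np.array(a,float)/3.6+[195,155]-0.36
A=plane(c,q([[152,474],[365,405],[250,42]]),6)
d=A[2]-A[1];e=A[0]-A[1];print('base',A.round(1),np.degrees(np.arctan2(d[1],d[0])),np.degrees(np.arctan2(-e[0],e[1])),np.linalg.norm(d),np.linalg.norm(e))
B=plane(c,q([[136,328],[206,334]]),215);b=B[0]-B[1];print('bar',B.round(1),np.degrees(np.arctan2(b[1],b[0])),np.linalg.norm(b))
im=cv2.imread('pics/top0.png');hsv=cv2.cvtColor(im,cv2.COLOR_BGR2HSV)
th=np.radians(np.arange(0,360,5))
for R in(28,36):
  P=np.c_[502.4+R*np.cos(th),133.1+R*np.sin(th),173+0*th]
  uv=pix(c,P).round().astype(int)
  print(R,[int(t) for t,(u,v) in zip(np.degrees(th).round(),uv) if hsv[v,u,1]<110])
# scene view check of knob/dial
s=cv2.imread('pics/scene0.png');cs=vision.camera_params('scene')
h=cv2.cvtColor(s,cv2.COLOR_BGR2HSV);H,S,V=cv2.split(h)
red=(((H<6)|(H>172))&(S>150)).astype(np.uint8);red[:,:360]=0;red[:,430:]=0;red[:140]=0;red[190:]=0
print(cv2.boundingRect(red), pix(cs,[[502.4,133.1,215],[502.4,133.1,173],[502.4+46,133.1,173],[502.4,133.1+46,173],[502.4,133.1-46,173]]).round(1))
o=r.get_obs();print(cv2.Rodrigues(o['eef_rot'])[0].round(4),o['tcp_pos'])
w=vision.camera_params('wrist');print(-cv2.Rodrigues(w['rvec'])[0].T@w['tvec'],w)
E
```

```text
base [[423.5 177.5   6. ]
 [461.6  50.4   6. ]
 [680.9 115.7   6. ]] 16.564223814541577 16.66491576492497 228.80165747211774 132.64227929855969
bar [[503.9 148.2 215. ]
 [500.3 114.5 215. ]] 83.92910900355237 33.85122710393119
28 [20, 25, 55, 60, 65, 70, 75, 80, 85, 90, 95, 100, 105, 110, 115, 120]
36 [25, 50, 55, 60, 65, 70, 75, 80, 85, 90, 95, 100, 105, 110, 115, 120, 125]
(372, 145, 46, 40) [[399.9 147. ]
 [397.2 166.1]
 [395.9 182.2]
 [422.9 169. ]
 [371.6 163.2]]
[[-9.384e-01  3.455e-01 -8.000e-04]
 [ 3.455e-01  9.384e-01 -1.800e-03]
 [ 2.000e-04 -2.000e-03 -1.000e+00]] [189.83121731 515.67004281 204.42268292]
[114.37257362 543.61057896 383.97830834] {'vfov': 60.7101519622823, 'cx': 320.2411359941552, 'cy': 194.51676012845414, 'k1': -0.07265578605080938, 'rvec': array([-2.38153062, -1.66099105, -0.23130505]), 'tvec': array([-549.17512246,  -28.24689678,  391.97153739])}
```

```bash
echo '{"increments": [[60,0,0,-50,0,0,0],[60,-42,-25,-60,0,0,0.13],[60,-84,-50,-60,0,0,0.26],[60,-126,-75,-60,0,0,0.39],[60,-168,-100,-60,0,0,0.52],[60,-210,-125,-60,0,0,0.65],[60,-252,-150,-60,0,0,0.78],[60,-294,-175,-60,0,0,0.91],[60,-336,-200,-60,0,0,1.04],[60,-378,-225,-60,0,0,1.17],[60,-425,-251,-60,0,0,1.29],[60,-425,-251,-60,0,0,1.29]]}' | python3 nudge.py
python3 - <<'E'
from h import *
o=r.get_obs();print(o['tcp_pos'],o['eef_rot'],o['force'],o['joints'])
c=vision.camera_params('wrist');im=vision.grab_frame('wrist');np.save('w.npy',c)
cv2.imwrite('pics/w1.png',im);print(pix(c,[[502.4,133.1,173],[502.4,133.1,215]]))
E
```

```text
time: 1.3
tcp_pos: [504.4, 129.3, 263.7]
eef_rot: [2.309, 2.13, -0.004]
force: [-0.6, 0.2, 0.2]
opening: 60.3
grasp_force: 0.0
[504.4463932 129.2709357 263.7260546] [ 2.30882663  2.12997043 -0.00442865] [-0.57522221  0.20349528  0.16389268] [ 0.14322988  0.01959809  1.32718108 -0.00192502  1.79694525  0.22334435]
[[317.87008452 193.47213175]
 [317.36533884 209.80947243]]
```

View pics/w1.png

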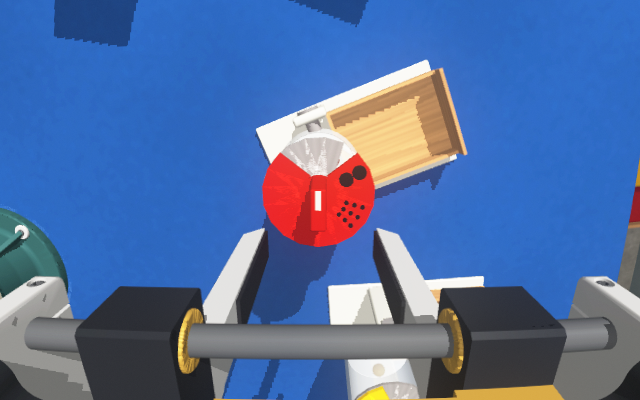

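The wrist view shows the dial centred at about (318,190), with the knob bar vertical in the image from (318,178) to (318,230) and the gap at the top. The bar is well aligned between the fingers. I'll refine the centre and the bar angle.

```bash
python3 - <<'E'
from h import *
c=np.load('w.npy',allow_pickle=True).item();im=cv2.imread('pics/w1.png')
H,S,V=cv2.split(cv2.cvtColor(im,cv2.COLOR_BGR2HSV))
red=(((H<8)|(H>170))&(S>150)&(V>80)).astype(np.uint8);red[:100]=0;red[260:]=0;red[:,:240]=0;red[:,390:]=0
hull=cv2.convexHull(np.argwhere(red)[:,::-1].astype(np.int32))[:,0]
P=plane(c,hull,173)[:,:2].astype(np.float32);print('disc',cv2.minEnclosingCircle(P))
(x,y),ax,a=cv2.fitEllipse(hull.astype(np.float32));print(plane(c,[[x,y]],173),ax)
A=plane(c,[[276,155],[366,155]],173);
o=r.get_obs();R=cv2.Rodrigues(o['eef_rot'])[0];print(R.round(3),o['tcp_pos'])
cv2.imwrite('pics/w1c.png',cv2.resize(im[125:255,250:390],None,fx=4.2,fy=4.2,interpolation=cv2.INTER_CUBIC))
E
```

```text
disc ((502.4627990722656, 132.07492065429688), 46.48873519897461)
[[502.76058878 134.20238812 173.        ]] (107.94010162353516, 112.20867156982422)
[[ 0.076  0.997 -0.003]
 [ 0.997 -0.076 -0.001]
 [-0.001 -0.002 -1.   ]] [503.30674474 131.09832432 263.97642533]
```

View pics/w1c.png

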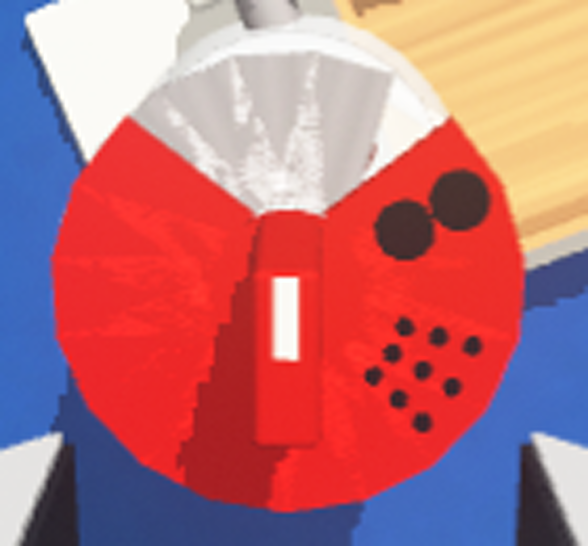

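```bash
echo '{"increments": [[60,0,0,40,0,0,0],[60,0,0,75,0,0,0],[60,0,0,84,0,0,0],[0,0,0,84,0,0,0],[0,0,0,84,0,0,0],[0,0,0,84,0,0,0],[0,0,0,84,0,0,0],[0,0,0,84,0,0,0],[0,0,0,84,0,0,0],[0,0,0,84,0,0,0]]}' | python3 nudge.py
```

```text
time: 2.35
tcp_pos: [502.9, 133.8, 182.0]
eef_rot: [2.299, 2.139, 0.003]
force: [1.8, 0.6, 0.8]
opening: 11.9
grasp_force: 30.0
```

Gripped at 11.9 mm. Turning the dial clockwise next.

```bash
echo '{"increments": [[0,0,0,0,0,0,0.12],[0,0,0,0,0,0,0.24],[0,0,0,0,0,0,0.36],[0,0,0,0,0,0,0.48],[0,0,0,0,0,0,0.6],[0,0,0,0,0,0,0.72],[0,0,0,0,0,0,0.84],[0,0,0,0,0,0,0.96],[0,0,0,0,0,0,1.08],[0,0,0,0,0,0,1.2],[0,0,0,0,0,0,1.23],[0,0,0,0,0,0,1.23]]}' | python3 nudge.py; python3 -c "
from rig import r, vision, ticket;o=r.get_obs();print(o['wrist_torque'],o['force'],o['joints'])"
```

```text
time: 3.55
tcp_pos: [504.2, 132.7, 182.0]
eef_rot: [3.111, 0.418, 0.007]
force: [4.7, -2.4, -0.4]
opening: 11.7
grasp_force: 30.0
[-0.37309791 -0.57934657  0.02668169] [ 4.65117567 -2.41703108 -0.43645508] [ 0.15006958  0.02588904  1.48145839 -0.00230532  1.62977371  1.45366684]
```

```bash
echo '{"increments": [[40,0,0,0,0,0,0],[40,0,0,0,0,0,0],[40,0,0,0,0,0,0],[40,0,0,-45,0,0,0],[40,0,0,-68,0,0,0],[40,-50,0,-68,0,0,0],[40,-90,0,-68,0,0,0],[40,-90,0,-68,0,0,0]]}' | python3 nudge.py
python3 - <<'E'
from h import *
o=r.get_obs();R=cv2.Rodrigues(o['eef_rot'])[0];print(R.round(3),o['tcp_pos'],o['force'])
a=vision.grab_frame('wrist');b=vision.grab_frame('top')
t=cv2.resize(b[155:295,195:305],None,fx=400/140,fy=400/140,interpolation=cv2.INTER_CUBIC)
cv2.imwrite('pics/w2.png',np.hstack([a[:,100:540],t]))
E
```

```text
time: 4.35
tcp_pos: [412.0, 109.4, 249.9]
eef_rot: [-3.113, -0.421, 0.001]
force: [0.1, 0.5, 0.7]
opening: 40.3
grasp_force: 0.0
[[ 0.964  0.266 -0.001]
 [ 0.266 -0.964  0.   ]
 [-0.    -0.    -1.   ]] [411.98071068 109.39693865 249.89233742] [0.1466189  0.53047479 0.72135522]
```

View pics/w2.png

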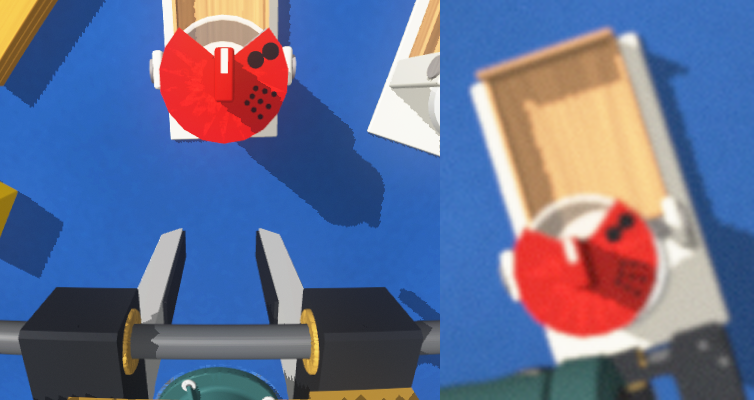

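The dial's gap now faces the tray, and the jar is upright and untouched. Now down behind the lid with both fingers, straddling the knob, to push.

```bash
echo '{"increments": [[40,0,0,45,0,0,0],[40,0,0,85,0,0,0],[40,25,0,85,0,0,0],[40,40,0,85,0,0,0],[40,48,0,85,0,0,0],[40,56,0,85,0,0,0],[40,64,0,83,0,0,0],[40,72,0,81,0,0,0],[40,80,0,78,0,0,0]]}' | python3 nudge.py; echo '{"increments": [[40,8,0,-2,0,0,0],[40,16,0,-4,0,0,0],[40,24,0,-6,0,0,0],[40,32,0,-8,0,0,0],[40,40,0,-10,0,0,0]]}' | python3 nudge.py
```

```text
time: 5.35
tcp_pos: [493.7, 131.1, 173.4]
eef_rot: [3.113, 0.421, 0.003]
force: [-1.3, -0.9, 2.0]
opening: 39.9
grasp_force: 1.4
time: 5.85
tcp_pos: [531.7, 142.1, 181.2]
eef_rot: [-3.113, -0.421, 0.0]
force: [0.3, 0.4, 0.5]
opening: 40.5
grasp_force: 0.0
```

Force is gone, so it should be tipping by itself. I'll back off and look.

```bash
echo '{"increments": [[40,0,0,-45,0,0,0],[40,-50,0,-70,0,0,0],[40,-100,0,-80,0,0,0],[40,-150,0,-80,0,0,0],[40,-200,0,-80,0,0,0],[40,-200,0,-80,0,0,0],[40,-200,0,-80,0,0,0],[40,-200,0,-80,0,0,0],[40,-200,0,-80,0,0,0],[40,-200,0,-80,0,0,0],[40,-200,0,-80,0,0,0],[40,-200,0,-80,0,0,0]]}' | python3 nudge.py
for i in 1 2 3; do echo '{"increments": [[40,0,0,0,0,0,0],[40,0,0,0,0,0,0],[40,0,0,0,0,0,0],[40,0,0,0,0,0,0],[40,0,0,0,0,0,0],[40,0,0,0,0,0,0],[40,0,0,0,0,0,0],[40,0,0,0,0,0,0],[40,0,0,0,0,0,0],[40,0,0,0,0,0,0],[40,0,0,0,0,0,0],[40,0,0,0,0,0,0]]}' | python3 nudge.py >/dev/null; done
python3 - <<'E'
from h import *
b=vision.grab_frame('top');a=vision.grab_frame('scene');print(r.get_obs()['time'],r.get_obs()['tcp_pos'])
z=lambda i:cv2.resize(i,(396,504),interpolation=cv2.INTER_CUBIC)
cv2.imwrite('pics/e.png',np.hstack([z(b[155:295,195:305]),z(a[170:310,345:455])]))
E
```

```text
time: 7.05
tcp_pos: [338.7, 88.7, 261.2]
eef_rot: [-3.113, -0.421, 0.001]
force: [0.5, 0.6, 0.1]
opening: 40.0
grasp_force: 0.0
10.75 [338.24122956  88.58539544 261.46676718]
```

View pics/e.png

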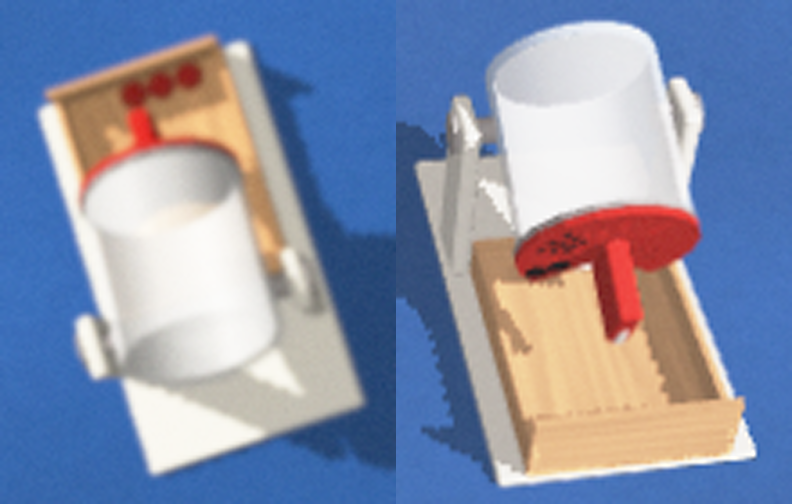

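The jar is fully tipped and empty. All three red balls lie in the tray along the far wall, at crop (135,95), (162,85) and (188,75). The arm is clear, so I'm handing in.

```bash
python3 -c "
from rig import r, vision, ticket;print(ticket.hand_in())"
```

```text
the job is handed in; nothing more can be done
None
```

I turned the red dial to its widest opening while the jar stood upright, then tipped the jar fully; all three red balls are in the tray, the yellow shaker was left alone, and the job is handed in (about 11 s used, no verdict shown).

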